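# Turn the sample carousel to the reader

## Task

Push on the spokes of the sample carousel with a fingertip to turn it until the dropper bottle riding on it stands squarely in front of the reader's window, then press the button on top of the reader all the way down and let go. The bottle and the pots ride in their cups: do not touch, lift or carry them, and leave the other things on the bench alone.

Things in the scene. Friction and masses are not known exactly. Their poses are not given: they have to be found in the camera images.
- carousel_foot: fixed dark steel foot of the carousel, 144 mm diameter, on the bench; origin on the carousel's vertical turning axis at bench height. On it turns an aluminium disc of 160 mm diameter, top 19 mm above the bench, with a central steel hub, 38 mm diameter, up to 114 mm above the bench
- carousel (a joint): angle (rad) of the turning part on the foot, 0 at the start, measured from the foot's x axis and growing anticlockwise seen from above; turns either way by more than a full turn and stays where it is left (friction about 0.12 N m: about 1.5 N at a spoke's outer end)
- spoke_end (a point): centre of the black ball (16 mm) at the end of one of the hub's four equal level spokes, the one at joint + 45 degrees; the others follow at 90 degree steps, midway between the cups. Spokes are round bars of 10 mm diameter, centre line 100 mm above the bench, reaching 100 mm from the axis; they turn with the carousel
- cup (a point): centre of the floor of one of the four equal white cups on the disc, the one at angle joint + 0; the others follow at 90 degree steps. 50 mm from the axis; 49 mm outside and 42 mm inside diameter, floor 20 mm and rim 29 mm above the bench; turns with the carousel
- bottle: brown dropper bottle with a black rubber bulb, the only tall thing on the carousel: 33 mm diameter, 102 mm tall (shoulder at 70 mm, bulb 13 mm thick above 76 mm), loose in one of the four cups; which cup varies. Origin at the centre of its underside, 20 mm above the bench
- pot_a: white specimen pot with a wide white screw cap, 39 mm diameter, 49 mm tall, loose in one of the four cups; origin at the centre of its underside
- pot_b: white specimen pot with a wide white screw cap, 39 mm diameter, 49 mm tall, loose in one of the four cups; origin at the centre of its underside
- pot_c: white specimen pot with a wide white screw cap, 39 mm diameter, 49 mm tall, loose in one of the four cups; origin at the centre of its underside
- reader: fixed grey reader box beside the carousel, 34 x 50 mm on plan, 62 mm tall. This entry's origin is NOT in the box but on the carousel's axis at bench height; its x axis points from there through the middle of the window to the box centre, 126 mm out. The bottle is squarely in front of the window when its origin lies on this x axis, 50 mm out
- window (a point): middle of the reader's dark window, 34 mm wide and 28 mm high, in the side that faces the carousel; 107 mm from the carousel's axis, 37 mm above the bench
- scan_button (a joint): travel (m) of the button on top of the reader: 0 up, 0.006 fully down; sprung, needs about 4 N, comes up by itself
- scan_button_top (a point): centre of the top of that round white button, 22 mm diameter, facing up, 85 mm above the bench, on the box's centre; moves with the button
- tweezers: steel tweezers lying on the bench, 116 x 14 x 9 mm, loose bystander, length along its y axis
- ear_bar: thin steel bar lying on the bench, 130 x 9 x 9 mm, loose bystander, length along its y axis
Things that resemble listed ones, but are neither listed nor needed, are in the scene too. Leave any green or turquoise look-alike of the pot_c alone.

How it is judged:
By the outcome, as a careful person would: the job done as asked, in the order asked, and still so for the second after the job is handed in, with the robot touching nothing.
It also fails if it takes over 45 s, if anything falls off the work surface, if the arm or the gripper's body presses on something with over 40 N, if the wrist force passes 120 N, or if a joint passes its speed limit or range.

## Robot

A 7-joint arm with a two-finger parallel gripper is mounted at the origin on a cart in front of the work surface, level with it; the furniture and walls round the work are solid. World frame = base frame: x ahead of the robot, y to its left, z up, the work surface at z = 0. Lengths are in m, angles in rad, forces in N, time in s.
With the tool pointing down it reaches from about 0.35 to 0.9 m from the base axis. Payload 8.1 kg.
Tool frame: the origin (TCP) lies between the finger pads; the fingertips stand ahead of it and the grasp point (between the pads) is the TCP (arm.nose_length is the z of the fingertips in the tool frame, in m); z points along the fingers, y is the line along which they close (so a half turn about z gives the same grasp; the last joint's range is limited). The gripper opens to 92 mm and grips with 3 to 60 N. Pads are 19 mm wide; open, the fingers measure 130 mm over their backs; the gripper's body (75 mm by 190 mm) begins 47 mm behind the grasp point.
Start: joints at [0.998, 0.434, 0.025, 1.573, -0.012, 1.134, -0.075], TCP at [0.283, -0.557, 0.246] pointing down, gripper open.
Joint ranges: [-2.62, 2.62], [-0.44, 2.09], [-1.27, 1.32], [0.08, 2.57], [-1.32, 4.46], [0.12, 2], [-2.74, 2.74]. Speed limits (rad/s): [2.22, 2.22, 3.01, 3.01, 3.14, 3.14, 3.14].

## Interface

Orientations are given as a rotation vector (axis times angle).
In Python, from cell import sensors, optics, arm gives the robot as it stands.
- The arm moves only by the tool arm_command, never from a script. Its argument "deltas" is one flat list of numbers, 7 for each row, row after row: the turn, a rotation vector about the world's x, y, z as a fraction of full scale, then the shift along the world's x, y, z as a fraction of full scale, then the finger opening in mm, from 0 to 91.8. In form: [wx, wy, wz, dx, dy, dz, fingers, wx, wy, wz, dx, dy, dz, fingers, ...]. A call has 1 to 20 rows; each row is the pose to reach, as a shift and turn from the pose commanded when the call began; what a row does not reach only later rows make up. Full scale, the value 1, is 1 m for a shift and 90 degrees for a turn. A row lasts 1/10 s, in which the tool goes at most 50 mm and 8.59 degrees, less where a joint would pass 70% of its speed; a pose out of reach is approached as far as the arm can. A call with a number of a shift or a turn outside -1 to 1 is refused whole. A call with a gripper value outside its range is refused whole. The fingers move at their own pace and stop on an object; "force" is the grip in N (left out, the last holds). Time passes only in rows, so rows that repeat a pose let the fingers close. It gives the time, the measured TCP pose, the force, the opening and the grip force at its end, in the units of the state.
- sensors.observe(): the state, without advancing time (a new reading comes with each control period).
- optics.get_image(name): name is "scene" or "side" or "wrist"; returns the picture (400x640x3 uint8, blue, green, red); there is no depth.
- optics.calibration(name): a dict with "camera_matrix" (3x3 intrinsics, pixels), "rvec" (rotation vector, rad) and "tvec" (3), from world to camera coordinates, as OpenCV has them. Camera axes: x right, y down, z forward; pixel columns grow to the right and rows downward; lengths in m; the calibration is good to about 2 mm. A picture is of the moment at which its call begins: read the wrist's pose just before it. calibration takes no time and is no camera call; for the wrist camera it gives the pose at the moment of the call.
- arm.sign_off(): hands the job in; it is judged then, once.
The state is a dict: "clock": time; "joints": joint angles; "dq": joint speeds; "joint_efforts": joint torques, N m; "position": TCP position; "ee_rot": TCP orientation; "force": force on the tool from outside, world axes, zero at the start; "ft_torque": the same for the moment, N m; "width": opening from 0.0 (shut) to 1.0 (fully open); "gripper_force": force on a finger pad.
Only numpy, scipy, OpenCV 4.12 (cv2) and the standard library are available. Lean on these libraries where they do the work, as an engineer would, in place of code of your own. Each camera call takes 0.05 s, during which the arm holds its last target. There are 200 camera calls.

## Working session

There is one attempt and no reset: what is moved stays moved. The work goes in short steps, Python scripts to look and compute and a tool call to move; the robot and the scene stay as the last step left them, time stands still between calls to the robot, and variables do not carry over. Pictures are saved under pics/ and viewed, at most 10 in all, crops included, and the job is handed in when it is done.

Besides the shell and the picture viewer there is one more tool, called after ">>>" as name(argument=value, ...), one argument or row to a line, values as JSON. arm_command: Moves the arm, as the interface text tells. Its arguments: {"type":"object","properties":{"deltas":{"type":"array","items":{"type":"number"}},"force":{"type":"number"}},"required":["deltas"]}

```bash
mkdir -p pics; python3 - <<'E'
from cell import sensors, optics, arm
import cv2
s=sensors.observe(); print({k:s[k] for k in('clock','position','ee_rot','width','force')},arm.nose_length)
for n in('scene','side'):
    cv2.imwrite(f'pics/{n}0.png',optics.get_image(n)); c=optics.calibration(n); print(n,c)
E
```

```text
{'clock': 0.0, 'position': array([ 0.28265552, -0.5568671 ,  0.24494018]), 'ee_rot': array([-3.05386522e+00, -7.30758504e-01,  8.48607659e-04]), 'width': 0.9982981602127161, 'force': array([-0.13364883,  0.24623434,  0.09720202])} 0.019
scene {'camera_matrix': array([[372.69662254,   0.        , 316.89167019],
       [  0.        , 372.69662254, 194.73830387],
       [  0.        ,   0.        ,   1.        ]]), 'rvec': array([ 0.68289991, -2.59523499,  1.13490068]), 'tvec': array([0.23157874, 0.43669556, 0.49388819])}
side {'camera_matrix': array([[389.40897738,   0.        , 318.3902058 ],
       [  0.        , 389.40897738, 202.75689619],
       [  0.        ,   0.        ,   1.        ]]), 'rvec': array([ 2.04328266, -0.50482621,  0.31229262]), 'tvec': array([-0.58417173,  0.02851012,  1.01127658])}
```

View pics/scene0.png

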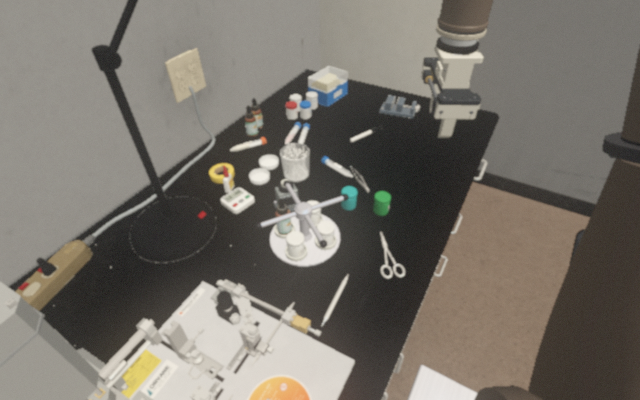

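View pics/side0.png

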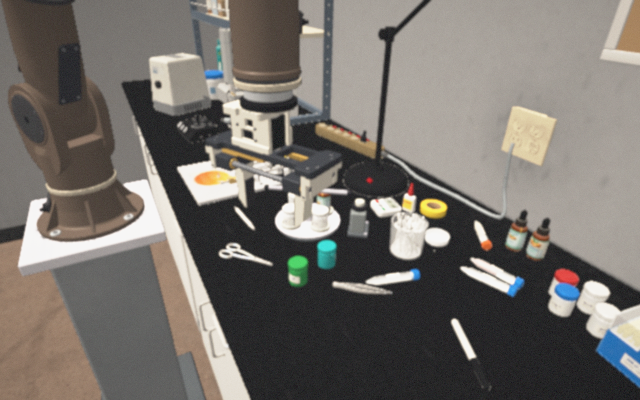

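The scene view shows the carousel at about (305,237), with a reader-like grey thing behind it near (287,197). The side view shows the gripper in front of the carousel at (308,220), and the reader at (358,217). I'll take closer crops.

```bash
cat > h.py <<'E'
import numpy as np, cv2
from cell import optics
def cal(n):
    c=optics.calibration(n); R=cv2.Rodrigues(np.array(c['rvec'],float))[0]; return c['camera_matrix'],R,np.array(c['tvec']).ravel()
def ray(n,uv,z,c=None):
    K,R,t=c or cal(n); o=-R.T@t; d=R.T@np.linalg.solve(K,[uv[0],uv[1],1.]); return o+d*(z-o[2])/d[2]
def proj(n,P,c=None):
    K,R,t=c or cal(n); p=K@(R@np.asarray(P,float)+t); return p[:2]/p[2]
E
python3 - <<'E'
from h import *
a=cv2.imread('pics/scene0.png')[165:275,235:385]; b=cv2.imread('pics/side0.png')[175:255,250:400]
a=cv2.resize(a,None,fx=5,fy=5,interpolation=2)
b=cv2.resize(b,None,fx=5,fy=5,interpolation=2)
cv2.imwrite('pics/a.png',a);cv2.imwrite('pics/b.png',b)
print(ray('scene',(305,237),.019),ray('side',(308,220),.019),ray('scene',(303,210),.114))
for n in('scene','side'):
  K,R,t=cal(n);print(-R.T@t)
E
```

```text
[ 0.46876835 -0.29517842  0.019     ] [ 0.46910878 -0.30640766  0.019     ] [ 0.4643297  -0.28766244  0.114     ]
[0.15361941 0.16938304 0.66027853]
[ 0.09950081 -1.0341355   0.5342407 ]
```

View pics/a.png

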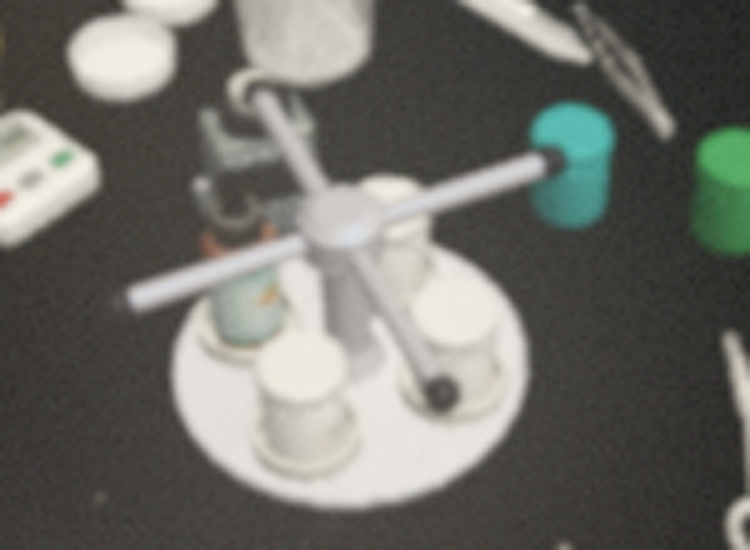

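View pics/b.png

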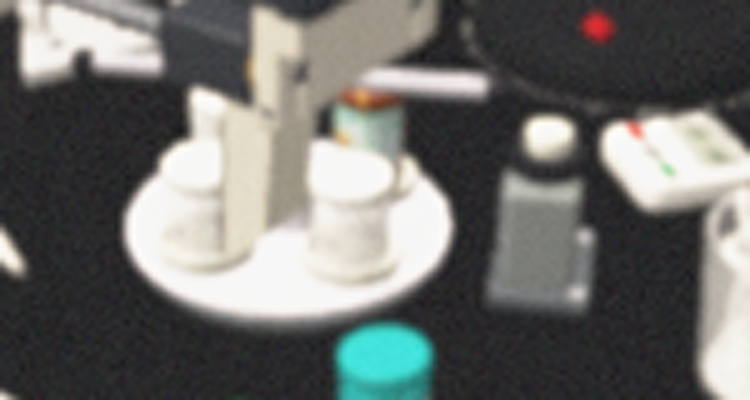

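Crop a (scene): hub top (343,215), spoke balls (440,392), (553,162), (125,300) and about (258,88). The bottle bulb is near (236,212), and the button rim is hidden behind the far spoke at about (250,88). Crop b (side): the button top is at (550,137) and the disc ellipse is centred at about (288,228).

```bash
python3 - <<'E'
from h import *
S=lambda u,v:(235+u/5,165+v/5); D=lambda u,v:(250+u/5,175+v/5)
hub=ray('scene',S(343,215),.114);print('hub',hub)
im=cv2.imread('pics/scene0.png');g=cv2.cvtColor(im,6)[165:275,235:385]
# disc ellipse from white lower rim
m=(g>140).astype(np.uint8);cs,_=cv2.findContours(m,0,1);c=max(cs,key=cv2.contourArea).reshape(-1,2).astype(float)
P=np.array([ray('scene',(235+x,165+y),.019)[:2] for x,y in c if y>62])
def circ(P):
    for _ in range(4):
        A=np.c_[2*P,np.ones(len(P))];s=np.linalg.lstsq(A,(P**2).sum(1),rcond=None)[0];r=np.sqrt(s[2]+s[0]**2+s[1]**2)
        e=abs(np.hypot(*(P-s[:2]).T)-r);P=P[e<=max(.002,2*np.median(e))] 
    return s[:2],r,len(P)
print('disc scene',circ(P))
im=cv2.imread('pics/side0.png');g=cv2.cvtColor(im,6)[175:255,250:400]
m=(g>140).astype(np.uint8);cs,_=cv2.findContours(m,0,1);c=max(cs,key=cv2.contourArea).reshape(-1,2).astype(float)
P=np.array([ray('side',(250+x,175+y),.019)[:2] for x,y in c if y>48])
print('disc side',circ(P))
for p in[(440,392),(553,162),(125,300),(258,88)]:
    q=ray('scene',S(*p),.1);d=q-hub;print('ball',q,np.hypot(d[0],d[1]),np.degrees(np.arctan2(d[1],d[0])))
print('bulb',ray('scene',S(236,212),.12),'base',ray('scene',S(248,330),.025))
b=ray('side',D(550,137),.085);print('button side',b,'scene',ray('scene',S(250,90),.085))
d=b-hub;print(np.hypot(d[0],d[1]),np.degrees(np.arctan2(d[1],d[0])), (proj('scene',b)-[235,165])*5)
E
```

```text
hub [ 0.46634153 -0.29333221  0.114     ]
disc scene (array([ 0.46934351, -0.29481729]), np.float64(0.079556160037189), 111)
disc side (array([ 0.46690984, -0.30455654]), np.float64(0.07902176350517594), 65)
ball [ 0.3896628  -0.23945838  0.1       ] 0.09371241532714898 144.90844734386965
ball [ 0.41049412 -0.3783308   0.1       ] 0.10170395429783452 -123.30648775457344
ball [ 0.52693395 -0.21943526  0.1       ] 0.09556254874013503 50.649675805875475
ball [ 0.55285276 -0.35781069  0.1       ] 0.10789655622813711 -36.6978738586025
bulb [ 0.50286208 -0.26832271  0.12      ] base [ 0.51616224 -0.28366096  0.025     ]
button side [ 0.56495091 -0.38602055  0.085     ] scene [ 0.56608162 -0.3688761   0.085     ]
0.13533268797174264 -43.22714981790215 [271.72009569  70.33303774]
```

>>> arm_command(
  deltas=[0,0,0.08,0.04,0.04,0,0,0,0,0.16,0.08,0.08,0,0,0,0,0.24,0.12,0.12,0,0,0,0,0.31,0.15,0.16,0,0,0,0,0.31,0.168,0.175,0,0,0,0,0.31,0.168,0.175,0,0,0,0,0.31,0.168,0.175,0,0],
)

```text
clock: 0.8
position: [0.4515, -0.3813, 0.2454]
ee_rot: [-2.787, -1.449, 0.001]
force: [0.6, -1.1, 0.3]
width: 0.442
gripper_force: 0.0
```

```bash
python3 - <<'E'
from h import *
from cell import sensors
s=sensors.observe(); print(s['clock'],s['position'],s['ee_rot'],s['width'])
c=optics.calibration('wrist');np.save('w1.npy',c,allow_pickle=True)
w=optics.get_image('wrist');cv2.imwrite('pics/w1.png',w)
d=optics.get_image('side');cv2.imwrite('pics/side1raw.png',d)
v=np.zeros((600,800,3),np.uint8);v[:400,:640]=w;v[400:600,:450]=cv2.resize(d[160:260,260:410],(300,200)) .repeat(1,0)[:, :300] if 0 else cv2.resize(d[180:247,250:400],(450,200))
cv2.imwrite('pics/w1v.png',v)
C=np.array([.468,-.296,0])
K=cal('wrist')
print([proj('wrist',p,K) for p in (C+[0,0,.114],[.566,-.369,.085],[.41,-.378,.1])])
E
```

```text
0.8 [ 0.4514545  -0.38133675  0.24539291] [-2.78667373e+00 -1.44918606e+00  5.66114047e-04] 0.4421615805612974
[array([279.50295188, 104.75516066]), array([406.30593874, 108.85142097]), array([285.06518798, 206.60945223])]
```

View pics/w1v.png

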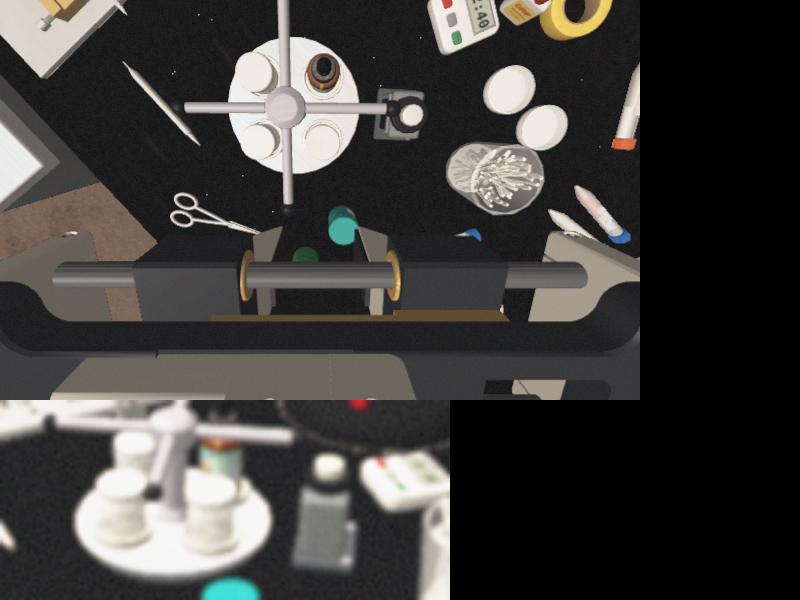

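The wrist view from above is clear: hub top (285,107), button (411,115), bulb (323,71), and spoke balls at (287,210), (179,107) and (393,109). I'll cast these onto their heights.

```bash
python3 - <<'E'
from h import *
c=np.load('w1.npy',allow_pickle=True).item();K=(c['camera_matrix'],cv2.Rodrigues(np.array(c['rvec'],float))[0],np.array(c['tvec']).ravel())
w=cv2.imread('pics/w1.png');g=cv2.cvtColor(w,6)
m=(g[95:130,398:428]>190).astype(np.uint8);n,l,st,ce=cv2.connectedComponentsWithStats(m);i=1+st[1:,4].argmax();bp=ce[i]+[398,95];print(bp,st[i])
hub=ray('',(285,107),.114,K);b=ray('',bp,.085,K);d=b-hub
an=lambda d:(np.hypot(d[0],d[1]),np.degrees(np.arctan2(d[1],d[0])))
print('hub',hub,'btn',b,an(d))
for p in[(287,210),(179,107),(393,109)]:q=ray('',p,.1,K);print('ball',q,an(q-hub))
print('bulb',an(ray('',(323,71),.12,K)-hub))
m=(g>150).astype(np.uint8);cs,_=cv2.findContours(m[30:180,222:365],0,1)
P=np.vstack([x.reshape(-1,2) for x in cs])+[222,30]
P=np.array([ray('',p,.019,K)[:2] for p in P]);r=np.hypot(*(P-hub[:2]).T);P=P[(r>.07)&(r<.09)]
for _ in range(5):
    s=np.linalg.lstsq(np.c_[2*P,np.ones(len(P))],(P**2).sum(1),rcond=None)[0];R=np.sqrt(s[2]+s[0]**2+s[1]**2);e=abs(np.hypot(*(P-s[:2]).T)-R);P=P[e<max(.0015,2*np.median(e))]
print('disc',s[:2],R,len(P))
E
```

```text
[411.96529968 114.65615142] [  4  10  20  20 317]
hub [ 0.47227099 -0.29804107  0.114     ] btn [ 0.56956055 -0.37430615  0.085     ] (np.float64(0.12361885160570031), np.float64(-38.092824841144534))
ball [ 0.41119388 -0.3800386   0.1       ] (np.float64(0.1022448438464076), np.float64(-126.68114673176933))
ball [ 0.38912804 -0.23938807  0.1       ] (np.float64(0.101749325155358), np.float64(144.79903195775958))
ball [ 0.55368353 -0.3568848   0.1       ] (np.float64(0.1004519068985565), np.float64(-35.858826486195106))
bulb (np.float64(0.044693909394489036), np.float64(5.53721104097283))
disc [ 0.47129091 -0.29732889] 0.07868855320341996 324
```

>>> arm_command(
  deltas=[0,0,0,0,0,-0.01,0,0,0,0,0,0,-0.02,0,0,0,0,0,0,-0.03,0,0,0,0,0,0,-0.04,0,0,0,0,0,0,-0.05,0,0,0,0,0,0,-0.06,0,0,0,0,0,0,-0.09,0,0,0,0,0,0,-0.12,0,0,0,0,0,0,-0.141,0,0,0,0,0,0,-0.141,0,0,0,0,0,0,-0.141,0],
  force=20,
)

```text
clock: 2.0
position: [0.451, -0.3823, 0.1048]
ee_rot: [-2.789, -1.446, 0.0]
force: [0.3, -0.2, 0.1]
width: 0.005
gripper_force: 0.0
```

```bash
python3 - <<'E'
from h import *
C=np.array([.4713,-.298]);p0=np.array([.4515,-.3813])
for th in np.arange(-125.7,-174,-4):
    a=np.radians(th);p=C+.079*np.array([np.cos(a),np.sin(a)])+.024*np.array([-np.sin(a),np.cos(a)])
    print(round(th,1),np.round(p-p0,4),round((th+125.7)/90,3))
E
```

```text
-125.7 [-0.0068  0.0051] 0.0
-129.7 [-0.0122  0.0072] -0.044
-133.7 [-0.0174  0.0096] -0.089
-137.7 [-0.0225  0.0124] -0.133
-141.7 [-0.0273  0.0155] -0.178
-145.7 [-0.0319  0.019 ] -0.222
-149.7 [-0.0363  0.0227] -0.267
-153.7 [-0.0404  0.0268] -0.311
-157.7 [-0.0442  0.0311] -0.356
-161.7 [-0.0477  0.0357] -0.4
-165.7 [-0.0508  0.0405] -0.444
-169.7 [-0.0536  0.0456] -0.489
-173.7 [-0.0561  0.0508] -0.533
```

>>> arm_command(
  deltas=[0,0,0,-0.003,0.0025,0,0,0,0,0,-0.007,0.005,0,0,0,0,-0.044,-0.012,0.007,0,0,0,0,-0.089,-0.017,0.01,0,0,0,0,-0.133,-0.0225,0.0125,0,0,0,0,-0.178,-0.027,0.0155,0,0,0,0,-0.222,-0.032,0.019,0,0,0,0,-0.267,-0.036,0.023,0,0,0,0,-0.311,-0.04,0.027,0,0,0,0,-0.356,-0.044,0.031,0,0,0,0,-0.4,-0.0475,0.0355,0,0,0,0,-0.422,-0.0495,0.038,0,0,0,0,-0.444,-0.051,0.0405,0,0,0,0,-0.444,-0.051,0.0405,0,0,0,0,-0.444,-0.051,0.0405,0,0],
)

```text
clock: 3.5
position: [0.4001, -0.3418, 0.1054]
ee_rot: [3.114, 0.408, 0.001]
force: [0.1, -0.2, -0.1]
width: 0.001
gripper_force: 0.1
```

```bash
python3 - <<'E'
from h import *
from cell import sensors
s=sensors.observe(); print(s['clock'],s['position'],s['force'])
c=optics.calibration('wrist');np.save('w2.npy',c,allow_pickle=True)
w=optics.get_image('wrist');cv2.imwrite('pics/w2.png',w)
sc=optics.get_image('scene');cv2.imwrite('pics/sc2.png',sc)
v=np.zeros((590,640,3),np.uint8);v[:300]=w[:300];v[300:590,:400]=cv2.resize(sc[165:274,235:385],(400,290));cv2.imwrite('pics/w2v.png',v)
E
```

```text
3.5 [ 0.40012785 -0.34184809  0.10543116] [ 0.08805802 -0.15516933 -0.09155873]
```

View pics/w2v.png

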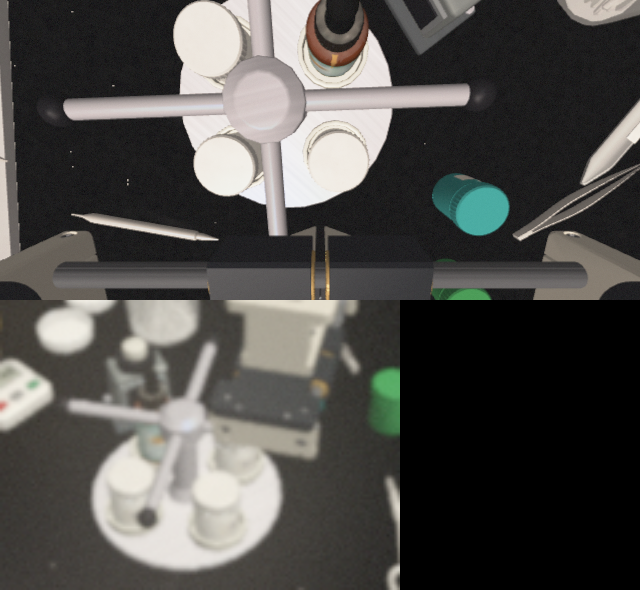

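The wrist view shows the carousel turned, with spoke balls at (52,109) and (481,96), hub at (264,99), and the bottle nearly in line with the reader.

```bash
python3 - <<'E'
from h import *
c=np.load('w2.npy',allow_pickle=True).item();K=(c['camera_matrix'],cv2.Rodrigues(np.array(c['rvec'],float))[0],np.array(c['tvec']).ravel())
a=ray('',(52,109),.1,K);b=ray('',(481,96),.1,K);d=b-a
print(a,b,(a+b)/2,np.hypot(*d[:2]),np.degrees(np.arctan2(d[1],d[0])))
sp=lambda p,q:(lambda d:np.degrees(np.arctan2(d[1],d[0])))(ray('',q,.1,K)-ray('',p,.1,K))
print('bar line',sp((65,110),(470,95.5)), 'bar2',sp((278,235),(258,0)),'hub',ray('',(264,99),.114,K))
E
```

```text
[ 0.44140749 -0.19879331  0.1       ] [ 0.49994486 -0.39520732  0.1       ] [ 0.47067618 -0.29700031  0.1       ] 0.2049514315088666 -73.40433700550776
bar line -73.10547042815007 bar2 17.159962288882756 hub [ 0.47208192 -0.29874342  0.114     ]
```

>>> arm_command(
  deltas=[0,0,-0.025,-0.0014,0.0028,0,0,0,0,-0.05,-0.0028,0.0055,0,0,0,0,-0.075,-0.0041,0.0084,0,0,0,0,-0.098,-0.0055,0.0113,0,0,0,0,-0.098,-0.0055,0.0113,0,0,0,0,-0.098,-0.0055,0.0113,0,0,0,0,-0.098,-0.0045,0.0013,0,0,0,0,-0.098,-0.0045,-0.0087,0,0,0,0,-0.06,-0.0045,-0.0087,0.03,0,0,0,0.03,0.01,-0.02,0.06,0,0,0,0.12,0.025,-0.03,0.1,0,0,0,0.21,0.051,-0.0405,0.14,0,0,0,0.3,0.051,-0.0405,0.141,0,0,0,0.39,0.051,-0.0405,0.141,0,0,0,0.444,0.051,-0.0405,0.141,0,0,0,0.444,0.051,-0.0405,0.141,0,0,0,0.444,0.051,-0.0405,0.141,0],
)

```text
clock: 5.3
position: [0.4506, -0.3831, 0.2456]
ee_rot: [-2.791, -1.441, 0.0]
force: [0.3, 0.7, -0.1]
width: 0.005
gripper_force: 0.0
```

```bash
python3 - <<'E'
from h import *
from cell import sensors
s=sensors.observe(); print(s['clock'],s['position'],s['ee_rot'])
c=optics.calibration('wrist');np.save('w3.npy',c,allow_pickle=True)
w=optics.get_image('wrist');cv2.imwrite('pics/w3.png',w)
cv2.imwrite('pics/w3v.png',cv2.resize(w[0:220,160:450],(783,594),interpolation=2))
E
```

```text
5.3 [ 0.450623   -0.38310955  0.24561092] [-2.79139347e+00 -1.44120955e+00  1.14151694e-04]
```

View pics/w3v.png

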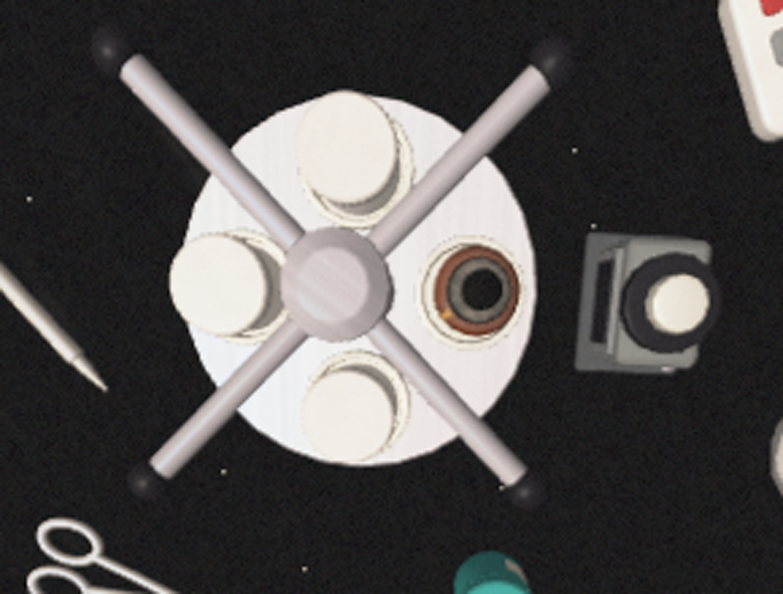

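The bottle now faces the reader. In the crop (2.7x, offset 160,0) the balls are at (110,48), (551,61), (147,481) and (525,490), the button is at (679,304), the window centre at (601,302), and the bottle cup at (470,292).

```bash
python3 - <<'E'
from h import *
c=np.load('w3.npy',allow_pickle=True).item();K=(c['camera_matrix'],cv2.Rodrigues(np.array(c['rvec'],float))[0],np.array(c['tvec']).ravel())
X=lambda u,v,z:ray('',(160+u/2.7,v/2.7),z,K)[:2]
g=cv2.cvtColor(cv2.imread('pics/w3.png'),6)
m=(g[95:130,398:428]>190).astype(np.uint8);n,l,st,ce=cv2.connectedComponentsWithStats(m);i=1+st[1:,4].argmax();bp=ce[i]+[398,95];b=ray('',bp,.085,K)[:2]
B=[X(*p,.1) for p in[(110,48),(551,61),(525,490),(147,481)]];C=np.mean(B,0)
an=lambda d:np.degrees(np.arctan2(d[1],d[0]))
print('C',C,'r',[round(np.hypot(*(q-C)),4) for q in B],'spokes',[round(an(q-C),1) for q in B])
print('d1',an(B[2]-B[0]),'d2',an(B[1]-B[3]))
print('button',b,np.hypot(*(b-C)),an(b-C))
w=X(601,302,.037);print('window',w,np.hypot(*(w-C)),an(w-C))
print('reader normal',an(X(577,370,.003)-X(588,235,.003))+90,an(X(597,342,.037)-X(603,262,.037))+90)
q=X(470,292,.029);print('cup',np.hypot(*(q-C)),an(q-C))
E
```

```text
C [ 0.47044661 -0.2971725 ] r [np.float64(0.1013), np.float64(0.1008), np.float64(0.1008), np.float64(0.1005)] spokes [np.float64(98.3), np.float64(8.3), np.float64(-81.9), np.float64(-171.4)]
d1 -81.83927520972756 d2 8.439198215348087
button [ 0.56966696 -0.37431824] 0.1256827074830948 -37.8657513375391
window [ 0.5547682  -0.36309179] 0.10703028974227492 -38.01689238350484
reader normal -37.145211309105406 -36.40273726552455
cup 0.05099280935294563 -36.149017986586635
```

>>> arm_command(
  deltas=[0,0,-0.09,-0.01,0.005,0,0,0,0,-0.18,-0.02,0.01,-0.02,0,0,0,-0.27,-0.03,0.02,-0.04,0,0,0,-0.36,-0.045,0.028,-0.06,0,0,0,-0.45,-0.0555,0.0318,-0.08,0,0,0,-0.54,-0.0555,0.0318,-0.11,0,0,0,-0.556,-0.0555,0.0318,-0.141,0,0,0,-0.556,-0.0555,0.0318,-0.141,0,0,0,-0.556,-0.056,0.038,-0.141,0,0,0,-0.556,-0.0565,0.044,-0.141,0,0,0,-0.556,-0.057,0.049,-0.141,0,0,0,-0.556,-0.0572,0.0515,-0.141,0,0,0,-0.556,-0.0572,0.0536,-0.141,0,0,0,-0.556,-0.0572,0.0536,-0.141,0,0,0,-0.556,-0.0572,0.0536,-0.141,0,0,0,-0.556,-0.0565,0.045,-0.141,0,0,0,-0.556,-0.0555,0.0318,-0.141,0,0,0,-0.556,-0.0555,0.0318,-0.11,0,0,0,-0.5,-0.05,0.0318,-0.07,0],
)

```text
clock: 7.25
position: [0.399, -0.3515, 0.1749]
ee_rot: [-3.128, -0.265, 0.007]
force: [1.6, -0.7, 0.3]
width: 0.006
gripper_force: 0.0
```

>>> arm_command(
  deltas=[0,0,0.09,0.01,-0.005,0.03,0,0,0,0.18,0.03,-0.015,0.06,0,0,0,0.27,0.05,-0.0318,0.07,0,0,0,0.36,0.05,-0.0318,0.07,0,0,0,0.45,0.05,-0.0318,0.07,0,0,0,0.5,0.05,-0.0318,0.07,0,0,0,0.5,0.05,-0.0318,0.07,0,0,0,0.5,0.05,-0.0318,0.07,0],
)

```text
clock: 8.05
position: [0.4506, -0.3833, 0.2456]
ee_rot: [-2.792, -1.441, 0.0]
force: [-0.0, 0.0, -0.3]
width: 0.006
gripper_force: 0.0
```

```bash
python3 - <<'E'
from h import *
from cell import sensors
s=sensors.observe(); print(s['clock'],s['position'],s['ee_rot'])
c=optics.calibration('wrist');np.save('w4.npy',c,allow_pickle=True)
w=optics.get_image('wrist');cv2.imwrite('pics/w4.png',w)
cv2.imwrite('pics/w4v.png',cv2.resize(w[0:220,160:450],(783,594),interpolation=2))
E
```

```text
8.05 [ 0.45059828 -0.38326578  0.24555982] [-2.79152629e+00 -1.44089043e+00  2.25648792e-04]
```

View pics/w4v.png

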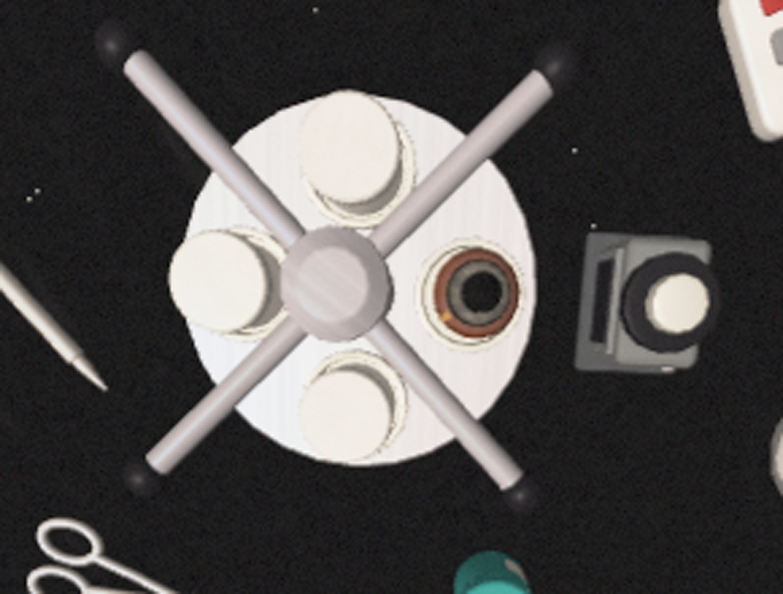

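```bash
python3 - <<'E'
from h import *
c=np.load('w4.npy',allow_pickle=True).item();K=(c['camera_matrix'],cv2.Rodrigues(np.array(c['rvec'],float))[0],np.array(c['tvec']).ravel())
X=lambda u,v,z:ray('',(160+u/2.7,v/2.7),z,K)[:2]
an=lambda d:np.degrees(np.arctan2(d[1],d[0]))
B=[X(*p,.1) for p in[(115,42),(556,66),(520,495),(142,477)]];C=np.mean(B,0)
print('C',C,[round(an(q-C),1) for q in B],an(B[2]-B[0]),an(B[1]-B[3]))
w=cv2.imread('pics/w4.png');h=cv2.cvtColor(w,40)[60:150,300:370]
m=((h[...,1]>110)&(h[...,2]>60)&((h[...,0]<15)|(h[...,0]>170))).astype(np.uint8);cs,_=cv2.findContours(m,0,1)
e=cv2.minEnclosingCircle(max(cs,key=cv2.contourArea));p=np.array(e[0])+[300,60]
for z in(.088,.09):
  q=ray('',p,z,K)[:2];print('shoulder',p,e[1],np.hypot(*(q-C)),an(q-C))
for z in(0,.08,.12): print('jar',z,ray('',(495,178),z,K),ray('scene',(295,160),z))
E
```

```text
C [ 0.47039976 -0.29731951] [np.float64(96.8), np.float64(7.0), np.float64(-83.4), np.float64(-172.7)] -83.30233655967405 7.153181234220894
shoulder [336.44077301 108.61161804] 16.016429901123047 0.05059221961759525 -37.94521362247181
shoulder [336.44077301 108.61161804] 16.016429901123047 0.050483791605581495 -37.992351528732264
jar 0 [ 0.64051528 -0.52999845  0.        ] [ 0.65871273 -0.54890978  0.        ]
jar 0.08 [ 0.6099684  -0.48696871  0.08      ] [ 0.59751512 -0.46188071  0.08      ]
jar 0.12 [ 0.59469497 -0.46545384  0.12      ] [ 0.56691632 -0.41836618  0.12      ]
```

Bottle is at 50.5 mm and -38.0°, and the reader axis is at -37.9°, so it's aligned. Next I hover over the button.

>>> arm_command(
  deltas=[0,0,-0.09,0.02,0.001,0,0,0,0,-0.18,0.04,0.003,0,0,0,0,-0.27,0.06,0.004,0,0,0,0,-0.36,0.08,0.006,0,0,0,0,-0.45,0.1,0.007,0,0,0,0,-0.54,0.119,0.008,0,0,0,0,-0.63,0.119,0.008,0,0,0,0,-0.72,0.119,0.008,0,0,0,0,-0.81,0.119,0.008,-0.02,0,0,0,-0.9,0.119,0.008,-0.06,0,0,0,-0.9,0.119,0.008,-0.1,0,0,0,-0.9,0.119,0.008,-0.125,0,0,0,-0.9,0.119,0.008,-0.125,0,0,0,-0.9,0.119,0.008,-0.125,0],
)

```text
clock: 9.5
position: [0.5702, -0.3746, 0.1213]
ee_rot: [3.059, -0.713, -0.0]
force: [-0.0, -0.3, 0.9]
width: 0.002
gripper_force: 0.0
```

>>> arm_command(
  deltas=[0,0,0,0,0,-0.008,0,0,0,0,0,0,-0.015,0,0,0,0,0,0,-0.019,0,0,0,0,0,0,-0.022,0,0,0,0,0,0,-0.024,0,0,0,0,0,0,-0.024,0,0,0,0,0,0,-0.024,0],
)

```text
clock: 10.2
position: [0.5702, -0.3745, 0.0974]
ee_rot: [3.06, -0.712, 0.001]
force: [-0.7, 0.3, 5.2]
width: 0.006
gripper_force: 2.5
```

>>> arm_command(
  deltas=[0,0,0,0,0,-0.001,0,0,0,0,0,0,-0.002,0,0,0,0,0,0,-0.002,0,0,0,0,0,0,-0.002,0],
)

```text
clock: 10.6
position: [0.5703, -0.3746, 0.0971]
ee_rot: [3.06, -0.712, 0.003]
force: [-4.3, 3.7, 17.7]
width: 0.002
gripper_force: 9.3
```

The force climbs to 17.7 N with no further travel, so the button is fully down. I'll release straight up and away.

>>> arm_command(
  deltas=[0,0,0,0,0,0.005,0,0,0,0,0,0,0.02,0,0,0,0,0,0,0.05,0,0,0,0,0,0,0.09,0,0,0,0,0,0,0.13,0,0,0,0.09,-0.02,0,0.15,0,0,0,0.18,-0.04,0,0.15,0,0,0,0.27,-0.06,0,0.15,0,0,0,0.36,-0.08,-0.005,0.15,0,0,0,0.45,-0.1,-0.007,0.15,0,0,0,0.54,-0.119,-0.008,0.15,0,0,0,0.63,-0.119,-0.008,0.15,0,0,0,0.72,-0.119,-0.008,0.15,0,0,0,0.81,-0.119,-0.008,0.15,0,0,0,0.9,-0.119,-0.008,0.15,0,0,0,0.9,-0.119,-0.008,0.15,0,0,0,0.9,-0.119,-0.008,0.15,0],
)

```text
clock: 12.3
position: [0.4507, -0.3824, 0.2451]
ee_rot: [2.792, 1.44, 0.0]
force: [-0.6, 0.3, -0.9]
width: 0.004
gripper_force: 0.0
```

```bash
python3 - <<'E'
from h import *
from cell import sensors
s=sensors.observe(); print(s['clock'],s['position'],s['force'])
K=cal('wrist');w=optics.get_image('wrist')
a=cv2.imread('pics/w4.png');d=cv2.absdiff(a,w)[0:220]
print('max diff',(cv2.GaussianBlur(cv2.cvtColor(d,6),(5,5),0)>40).sum())
cv2.imwrite('pics/w5v.png',cv2.resize(w[0:220,160:450],(783,594),interpolation=2))
E
```

```text
12.3 [ 0.45072779 -0.38244992  0.24509613] [-0.56041161  0.28232167 -0.87846722]
max diff 575
```

View pics/w5v.png

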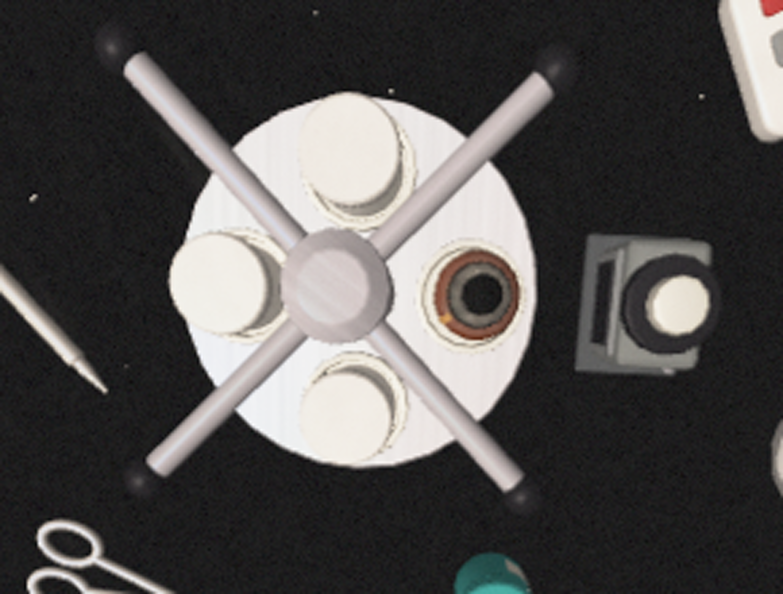

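The carousel hasn't moved: bottle at crop (477,293), in line with the reader window. The button at (679,304) is back up, and the arm is clear of everything.

```bash
python3 -c "
from cell import arm
print(arm.sign_off())"
```

```text
the job is handed in; nothing more can be done
None
```

I turned the carousel until the bottle measured within about 0.1° of the reader's axis, pressed the button to its stop and let go, then handed the job in at about 12 s; no verdict was returned.

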